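Lift the tall-capped sample bottle out of the rack onto the scale

TASK

Of the three little amber bottles sunk in the wooden rack, take the one with the tall black cap, lift it straight up out of its pocket and set it down gently, upright, in the middle of the scale's round pan. Keep it upright all the way, and leave the two low-capped bottles in their pockets.

Things in the scene. Friction and masses are not known exactly. Their poses are not given: they have to be found in the camera images.
- tall_mid (a point): Centre (half-way up, on the axis) of the round amber glass bottle to be moved, about 60 g, 88 mm high in all: glass 30 mm in diameter and 46 mm high, then a hard straight black cap 22 mm in diameter and 42 mm long, its middle 23 mm above this point. It starts upright in any of the rack's pockets, with this point level with the rack's top. z points up its axis.
- low_a_mid (a point): Centre (half-way up) of one of the other two bottles in the rack, to be left alone: the same glass with a low cap, 22 mm in diameter and 12 mm high; 58 mm high in all; the cap's top is 14 mm above the rack's top. The rack is a fixed pale wood block, 240 by 85 mm, top 50 mm above the table; three pockets in a row along its middle, 74 mm apart, 33 mm wide, 44 mm deep.
- low_b_mid (a point): Centre (half-way up) of the other low-capped bottle in the rack, just like the first; to be left alone. Bottles standing about the table outside the rack are not part of the job.
- pan (a point): Centre of the top face of the round, level steel pan, 110 mm in diameter, of the fixed white bench scale. The pan's top is 58 mm above the table and the highest part of the scale, whose body is 215 by 185 mm and 45 mm high, display on the robot's side. z points up.
Not all that is in view belongs to the job. What is shaped like the part that bears tall_mid but blue or yellow is not meant.

How it is judged:
On the way, in this order (a step that is already met when the one before it is completed fails the run):
1. the tall-capped bottle is lifted clear of its pocket: its foot above the rack's top (height (world z) of tall_mid above 0.096 m), for 0.1 s.
2. still held by the gripper, it is brought down onto the pan: foot less than 10 mm above the pan, within 30 mm of the pan's centre (z of tall_mid in the frame of pan below 0.054 m and horizontal distance between tall_mid and pan below 0.03 m and contact force between the fingers and tall above 0.5 N), for 0.1 s.
At the end, for the whole second after the job is handed in: The tall-capped bottle stands upright (within 10 degrees) and at rest on the scale's pan, its axis within 30 mm of the pan's centre, and both low-capped bottles are still in their pockets, within 15 mm of where they were (horizontal distance between tall_mid and pan below 0.03 m and z of tall_mid in the frame of pan between 0.04 and 0.048 m and angle between tall_mid's own z axis and vertical below 0.17 rad and linear speed of tall below 0.02 m/s and distance of each of low_a_mid, low_b_mid from where it was at the start of the episode below 0.015 m); the robot touches nothing.
It fails at once if the tall-capped bottle is tipped by more than 35 degrees (angle between tall_mid's own z axis and vertical above 0.61 rad).
It fails at once if a low-capped bottle is moved by more than 15 mm (distance of any of low_a_mid, low_b_mid from where it was at the start of the episode above 0.015 m).
It also fails if it takes over 42 s, if anything falls off the work surface, if the arm or the gripper's body presses on something with over 40 N, if the wrist force passes 120 N, or if a joint passes its speed limit or range.

ROBOT

A 6-joint arm with a two-finger parallel gripper is mounted at the origin on the work surface. World frame = base frame: x ahead of the robot, y to its left, z up, the work surface at z = 0. Lengths are in m, angles in rad, forces in N, time in s.
With the tool pointing down it reaches from about 0.275 to 0.825 m from the base axis. Payload 4.9 kg.
Tool frame: the origin (TCP) lies on the mounting face of the last link; the fingertips stand 173 mm ahead of it and the grasp point (between the pads) lies 155 mm ahead of it (ctrl.grip_depth is the distance from the TCP to the grasp point, in m); z points along the fingers, y is the direction in which the jaws open and shut (so a half turn about z gives the same grasp; the last joint's range is limited). The gripper opens to 85 mm and grips with 20 to 120 N. Pads are 22 mm wide; open, the fingers measure 114 mm over their backs; the gripper's body (76 mm by 85 mm) begins 54 mm behind the grasp point. The pads swing forward as they close: fully open they stand 13 mm farther back than shut.
Start: joints at [-0.134, 0.326, -0.193, 1.052, 0, 1.437], TCP at [0.55, 0, 0.405] pointing down, gripper open.
Joint ranges: [-2.65, 2.65], [-0.97, 1.79], [-1.3, 1.35], [-1.93, 2.1], [-1.47, 1.37], [-3.14, 3.14]. Speed limits (rad/s): [2.57, 2.57, 3.14, 3.14, 3.14, 3.14].

INTERFACE

Orientations are given as a rotation vector (axis times angle).
In Python, from bench import ctrl gives the robot as it stands. The module is installed in compiled form; this text tells all that it offers.
- The arm moves only by the tool jog_arm, never from a script. Its argument "motion" is a list of rows, each an object of numbers: "x", "y", "z": the shift along the world's x, y, z in cm; "yaw": the turn about the world's z in degrees. In form: [{"x": .., "y": .., "z": .., "yaw": ..}, ...]. A call has 1 to 5 rows; each row shifts and turns the pose as measured when the row begins; what a row does not reach is not made up. A row lasts 1/12 s, in which the tool goes at most 41.7 mm and 7.16 degrees, less where a joint would pass 70% of its speed; a pose out of reach is approached as far as the arm can. A call with a gripper value outside its range is refused whole. "claw" is the gripper command: -1 is fully open, 1 is shut, values between are in proportion, set as the call begins (left out, the last holds). The fingers move at their own pace and stop on an object; "force" is the grip in N (left out, the last holds). Time passes only in rows, so rows that do not move let the fingers close. It gives the time, the measured TCP pose, the force and the opening at its end, in the units of the state.
- ctrl.sense(): the state, without advancing time (a new reading comes with each control period).
- ctrl.grab_frame(name): name is "scene" or "side" or "wrist"; returns the picture (420x560x3 uint8, blue, green, red); there is no depth.
- ctrl.camera_model(name): a dict with "mtx" (3x3 intrinsics, pixels), "camera_from_world" (4x4, takes a point from world to camera coordinates); the wrist camera has in their place "mount" (4x4, takes a point from camera to tool coordinates, whose origin is the TCP and whose axes are the flange's). Camera axes: x right, y down, z forward; pixel columns grow to the right and rows downward; lengths in m; the calibration is good to about 2 mm. A picture is of the moment at which its call begins: read the wrist's pose just before it. camera_model takes no time and is no camera call.
- ctrl.sign_off(): hands the job in, once; it reports no verdict.
The state is a dict: "clock": time; "joint_pos": joint angles; "qd": joint speeds; "joint_efforts": joint torques, N m; "tcp_pos": TCP position; "tool_rot": TCP orientation; "contact_force": force on the tool from outside, world axes, zero at the start; "ft_torque": the same for the moment, N m; "finger_gap": finger opening in m.
Only numpy, scipy, OpenCV 4.12 (cv2) and the standard library are available. Lean on these libraries where they do the work, as an engineer would, in place of code of your own. Each camera call takes 0.05 s, during which the arm holds its last target.

## Working session

There is one attempt and no reset: what is moved stays moved. The work goes in short steps, Python scripts to look and compute and a tool call to move; the robot and the scene stay as the last step left them, time stands still between calls to the robot, and variables do not carry over. Pictures are saved under pics/ and viewed, and the job is handed in when it is done.

Besides the shell and the picture viewer there is one more tool, called after "Request:" as name([rows], argument=value, ...), one row to a line, values as JSON. jog_arm: Moves the arm, as the interface text tells. Its arguments: {"type":"object","properties":{"motion":{"type":"array"},"claw":{"type":"number"},"force":{"type":"number"}},"required":["motion"]}

```bash
mkdir -p pics
python3 - <<'E'
from bench import ctrl
import cv2
for n in ["scene","side","wrist"]:
    s=ctrl.sense()
    cv2.imwrite(f"pics/{n}0.png",ctrl.grab_frame(n))
print(s['clock'],s['tcp_pos'],s['tool_rot'],s['finger_gap'],ctrl.grip_depth)
for n in ["scene","side","wrist"]: print(ctrl.camera_model(n))
E
```

```text
0.1 [5.49735945e-01 4.99858567e-05 4.03988671e-01] [-2.22056717e+00 -2.22056119e+00  1.47194050e-03] 0.08578780220295541 0.1547
{'mtx': array([[410.58044227,   0.        , 288.23157949],
       [  0.        , 410.58044227, 210.11286312],
       [  0.        ,   0.        ,   1.        ]]), 'camera_from_world': array([[ 0.10593334,  0.99436392, -0.00430456, -0.07038411],
       [ 0.65772015, -0.07331477, -0.74968603, -0.27572394],
       [-0.74577633,  0.07658555, -0.66177966,  1.22598447],
       [ 0.        ,  0.        ,  0.        ,  1.        ]])}
{'mtx': array([[392.91384947,   0.        , 281.33921569],
       [  0.        , 392.91384947, 211.6516812 ],
       [  0.        ,   0.        ,   1.        ]]), 'camera_from_world': array([[-0.88995819, -0.45569493, -0.01779169,  0.42519705],
       [-0.24580402,  0.51217828, -0.82295431,  0.15834298],
       [ 0.38412862, -0.72802166, -0.5678289 ,  0.58301121],
       [ 0.        ,  0.        ,  0.        ,  1.        ]])}
{'mtx': array([[346.63176918,   0.        , 288.11517325],
       [  0.        , 346.63176918, 210.2301721 ],
       [  0.        ,   0.        ,   1.        ]]), 'mount': array([[-1.33250593e-04, -9.58909258e-01, -2.83712912e-01,
         7.29707777e-02],
       [ 9.99999206e-01,  2.27812940e-04, -1.23964194e-03,
         1.36980219e-03],
       [ 1.25333760e-03, -2.83712852e-01,  9.58908466e-01,
         3.01749079e-02],
       [ 0.00000000e+00,  0.00000000e+00,  0.00000000e+00,
         1.00000000e+00]])}
```

View pics/scene0.png

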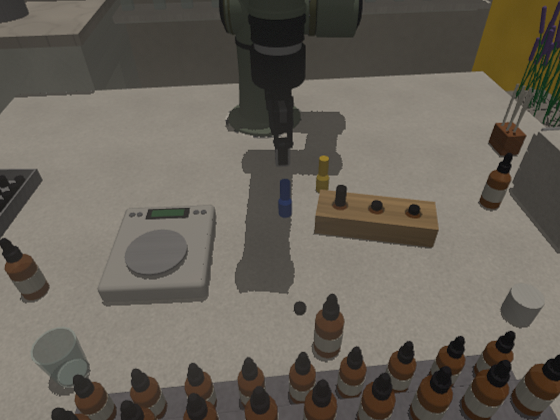

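View pics/side0.png

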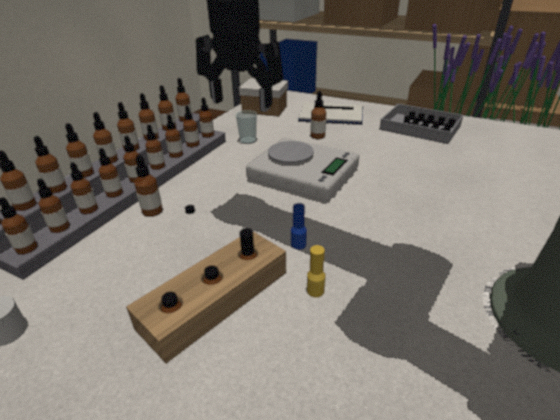

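View pics/wrist0.png

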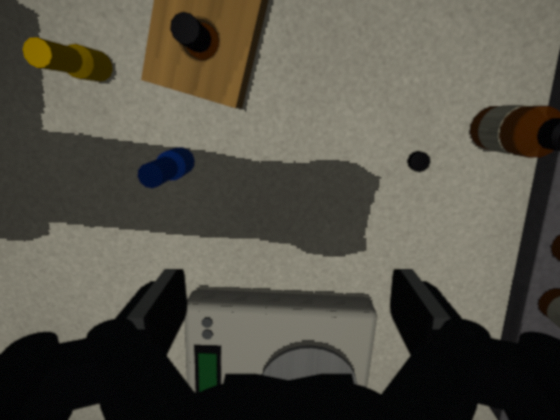

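The scene view shows the tall black cap at about (341,195), low caps at (376,206) and (413,210), the blue decoy at (285,198), the yellow one at (323,174) and the pan at (156,252). In the side view the tall cap is at (247,242), low caps at (211,273) and (170,300), and the pan at (291,153). In the wrist view the tall cap is at (187,28).
Possible mix-ups: two low caps, blue and yellow look-alikes, and table bottles (328,330), (25,270), (495,185), which have conical droppers. I choose the one in the rack at (341,195).

```bash
cat > h.py <<'E'
import numpy as np,cv2
from bench import ctrl
from scipy.spatial.transform import Rotation as R
def cam(n,s=None):
    m=ctrl.camera_model(n);K=m['mtx']
    if n=='wrist':
        T=np.eye(4);T[:3,:3]=R.from_rotvec(s['tool_rot']).as_matrix();T[:3,3]=s['tcp_pos'];W=T@m['mount']
    else: W=np.linalg.inv(m['camera_from_world'])
    return K,W
def onplane(n,uv,z,s=None):
    K,W=cam(n,s);d=W[:3,:3]@np.linalg.inv(K)@np.array([uv[0],uv[1],1.]);o=W[:3,3]
    return o+d*(z-o[2])/d[2]
def proj(n,p,s=None):
    K,W=cam(n,s);c=np.linalg.inv(W)@np.append(p,1);q=K@c[:3];return q[:2]/q[2]
def tri(ns,uvs,ss=None):
    A=np.zeros((3,3));b=np.zeros(3)
    for i,(n,uv) in enumerate(zip(ns,uvs)):
        K,W=cam(n,ss[i] if ss else None);d=W[:3,:3]@np.linalg.inv(K)@np.array([uv[0],uv[1],1.]);d/=np.linalg.norm(d)
        P=np.eye(3)-np.outer(d,d);A+=P;b+=P@W[:3,3]
    return np.linalg.solve(A,b)
E
python3 - <<'E'
from h import *
def blobs(n,box,f):
    im=cv2.imread(f'pics/{n}0.png').astype(int);x0,y0,x1,y1=box
    c=im[y0:y1,x0:x1];m=f(c).astype(np.uint8)
    k,l,st,ce=cv2.connectedComponentsWithStats(m)
    return [(st[i]+[x0,y0,0,0,0],ce[i]+[x0,y0]) for i in range(1,k) if st[i,4]>25]
dark=lambda c:c.max(2)<38
C={}
for n,b in [('scene',(325,178,440,245)),('side',(130,220,290,350))]:
    C[n]=blobs(n,b,dark)
    for s,c in C[n]: print(n,s,c.round(1), onplane(n,c,.073).round(4), onplane(n,c,.060).round(4))
def near(n,uv): return min(C[n],key=lambda t:np.hypot(*(t[1]-uv)))[1]
for a,b in [((341,195),(247,242)),((376,206),(211,273)),((413,210),(170,300))]:
    print('tri',tri(['scene','side'],[near('scene',a),near('side',b)]).round(4))
for n,b,name in [('scene',(270,175,300,222),'blue'),('scene',(310,150,335,195),'yel'),('side',(285,200,312,252),'blue'),('side',(303,243,330,300),'yel')]:
    im=cv2.imread(f'pics/{n}0.png')
    f=(lambda c:c[...,0]>c[...,2]+25) if name=='blue' else (lambda c:c[...,2]>c[...,0]+60)
    for s,c in blobs(n,b,f): print(n,name,s,c.round(1),onplane(n,c,.044).round(3))
# pan
for n,b in [('scene',(120,225,195,280)),('side',(262,138,320,168))]:
    im=cv2.imread(f'pics/{n}0.png');x0,y0,x1,y1=b
    print(n,[im[r,c].tolist() for r,c in ([(252,156),(225,156),(252,112)] if n=='scene' else [(153,291),(170,290),(165,260)])])
def crop(n,x0,y0,x1,y1,k): return cv2.resize(cv2.imread(f'pics/{n}0.png')[y0:y1,x0:x1],(390,390*(y1-y0)//(x1-x0)))
a=crop('scene',310,170,440,250,3);b=crop('scene',95,190,225,310,3);c=crop('side',150,210,300,350,3);d=crop('side',235,120,365,200,3)
H=lambda i:cv2.copyMakeBorder(i,0,364-i.shape[0],0,0,0)
cv2.imwrite('pics/crop.png',cv2.resize(np.vstack([np.hstack([H(a),H(b)]),np.hstack([H(c),H(d)])]),(640,597)))
E
```

```text
scene [336 185  10  21 114] [340.4 196. ] [0.4731 0.1273 0.073 ] [0.4577 0.1315 0.06  ]
scene [371 201  11  10  84] [376.2 205.2] [0.509 0.192 0.073] [0.4945 0.1977 0.06  ]
scene [409 205  10  10  88] [413.6 209.4] [0.5294 0.2612 0.073 ] [0.5154 0.2687 0.06  ]
side [241 229  13  27 280] [246.6 241.9] [0.4724 0.1294 0.073 ] [0.4816 0.1161 0.06  ]
side [205 267  14  13 138] [211.1 272.7] [0.4821 0.2129 0.073 ] [0.4915 0.2023 0.06  ]
side [162 293  15  15 176] [169.3 299.7] [0.5022 0.2811 0.073 ] [0.5124 0.2727 0.06  ]
tri [0.4728 0.1279 0.0722]
tri [0.4928 0.1994 0.0578]
tri [0.5136 0.2705 0.0579]
scene blue [279 198  12   8  71] [284.4 201.9] [0.445 0.016 0.044]
scene yel [319 156  10   6  43] [323.8 158.2] [0.293 0.126 0.044]
scene yel [317 175  12   6  51] [322.5 177.8] [0.37  0.11  0.044]
side blue [291 204  16  45 554] [298.2 227.8] [0.43  0.025 0.044]
side yel [308 245  17  51 641] [316.2 270.7] [0.358 0.113 0.044]
scene [[96, 100, 103], [117, 125, 130], [115, 123, 128]]
side [[123, 123, 124], [153, 161, 164], [153, 159, 163]]
```

View pics/crop.png

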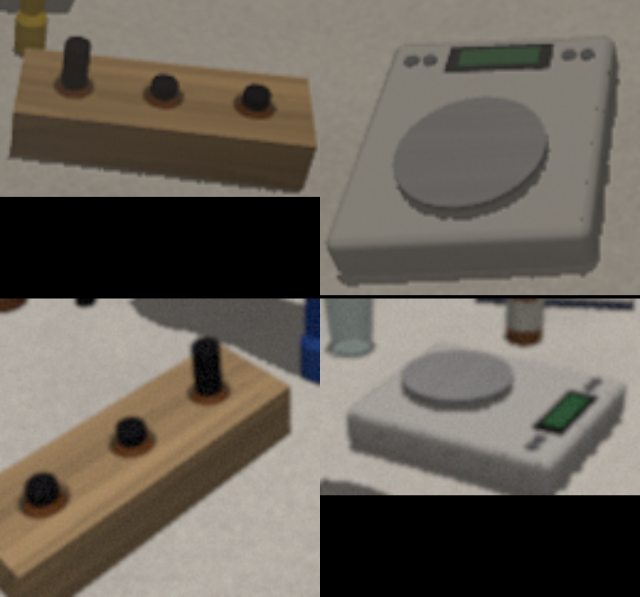

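The crop confirms the choice: the straight, tall black cap in the rack's end pocket nearest the scale. It triangulates to z 0.072 (expected 0.073), with pocket pitch 74 mm. Next is the pan.

Run:
```python
from h import *
for n,c0,b in [('scene',(156,250),(115,222,200,290)),('side',(291,152),(255,135,328,178))]:
    g=cv2.imread(f'pics/{n}0.png',0)
    x0,y0,x1,y1=b;g=cv2.medianBlur(g,3)[y0:y1,x0:x1]
    t={'scene':(92,109),'side':(108,137)}[n]
    m=((g>t[0])&(g<t[1])).astype(np.uint8);m=cv2.morphologyEx(m,cv2.MORPH_OPEN,np.ones((3,3)))
    k,l,st,ce=cv2.connectedComponentsWithStats(m,connectivity=4)
    i=l[c0[1]-y0,c0[0]-x0];m=(l==i).astype(np.uint8)
    cs,_=cv2.findContours(m,cv2.RETR_EXTERNAL,cv2.CHAIN_APPROX_NONE);c=max(cs,key=len)
    P=np.array([onplane(n,q[0]+[x0,y0],.058)[:2] for q in c])
    (cx,cy),r=cv2.minEnclosingCircle((P*1000).astype(np.float32))
    A=np.c_[2*P,np.ones(len(P))];s=np.linalg.lstsq(A,(P**2).sum(1),rcond=None)[0]
    print(n,st[i],ce[i]+[x0,y0],'enc',cx,cy,r,'fit',s[:2],np.sqrt(s[2]+s[0]**2+s[1]**2),P.min(0),P.max(0))
    e=cv2.fitEllipse(c);print(np.array(e[0])+[x0,y0],onplane(n,np.array(e[0])+[x0,y0],.058))
    v=cv2.cvtColor(g,cv2.COLOR_GRAY2BGR);cv2.drawContours(v,[c],-1,(0,0,255),1)
    cv2.imwrite(f'pics/pan_{n}.png',cv2.resize(v,None,fx=5,fy=5,interpolation=0))
```

```text
scene [  10    8   63   43 2065] [155.23631961 251.11622276] enc 570.85302734375 -231.12486267089844 55.75898742675781 fit [ 0.56948984 -0.23164416] 0.053187553773585514 [ 0.51612053 -0.28561824] [ 0.62242218 -0.17536601]
[155.25796509 251.10485268] [ 0.57226002 -0.23194764  0.058     ]
side [ 13   6  46  20 699] [290.36051502 150.6223176 ] enc 567.8876342773438 -226.39698791503906 55.55693817138672 fit [ 0.56937992 -0.22812955] 0.05134354097575734 [ 0.51265618 -0.28080705] [ 0.62176544 -0.17554818]
[290.35490799 150.62282085] [ 0.56835611 -0.22615441  0.058     ]
```

Request:
jog_arm([
  {"x":-1.5,"y":2.5,"z":-1,"yaw":-4},
  {"x":-1.5,"y":2.5,"z":-1,"yaw":-4},
  {"x":-1.5,"y":2.5,"z":-1,"yaw":-4},
  {"x":-1.5,"y":2.5,"z":-1,"yaw":-4},
  {"x":0,"y":0,"z":0,"yaw":0},
], claw=-1, force=40)

```text
clock: 0.57
tcp_pos: [0.4878, 0.1012, 0.3615]
tool_rot: [-2.527, -1.866, 0.004]
contact_force: [-0.8, 0.5, -1.1]
finger_gap: 0.0853
```

Pan centre is about (0.570, -0.230), with a measured radius of 51–56 mm against the 55 mm given. Both views agree to a few mm.

Request:
jog_arm([
  {"x":-1.5,"y":2.7,"z":-2,"yaw":1},
  {"x":0,"y":0,"z":0,"yaw":0},
  {"x":0,"y":0,"z":0,"yaw":0},
])

```text
clock: 0.82
tcp_pos: [0.4715, 0.1301, 0.3404]
tool_rot: [-2.506, -1.894, 0.005]
contact_force: [0.8, -0.2, 0.2]
finger_gap: 0.0854
```

Run:
```python
from h import *
s=ctrl.sense();im=ctrl.grab_frame('wrist');cv2.imwrite('pics/w1.png',im)
print(s['clock'],s['tcp_pos'],s['tool_rot'],s['contact_force'])
for p in [(.4728,.1279,.094),(.4728,.1279,.052),(.4928,.1994,.064)]: print(proj('wrist',p,s).round(1))
```

```text
0.8167 [0.47146969 0.13005202 0.34040327] [-2.50636355 -1.89378286  0.00478433] [ 0.84974464 -0.1733093   0.2207476 ]
[290.4 225.4]
[290.3 207.6]
[290.1 107.8]
```

View pics/w1.png

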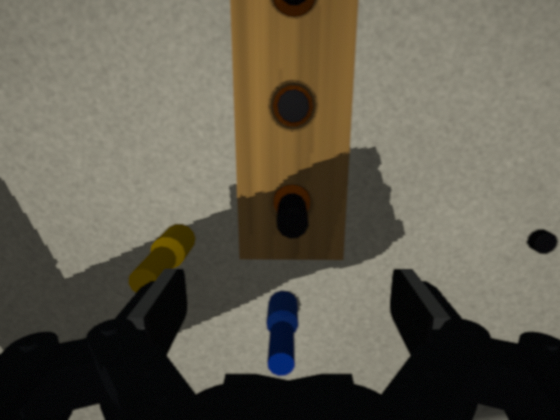

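The wrist view shows the tall cap's top at about (292,225), predicted (290,225), and a low cap at (293,105), predicted (290,108). The jaws lie across the rack and the yellow decoy is outside the fingers' path. I'll descend with the jaws half-open.

Request:
jog_arm([
  {"x":0.2,"y":-0.25,"z":-2.5},
  {"z":-2.5},
  {"x":0,"y":0,"z":-2},
  {"z":0},
  {"z":0},
], claw=-0.3)

```text
$.motion[0]: bad value
```

Request:
jog_arm([
  {"x":0.2,"y":-0.25,"z":-2.5,"yaw":0},
  {"x":0,"y":0,"z":-2.5,"yaw":0},
  {"x":0,"y":0,"z":-2,"yaw":0},
  {"x":0,"y":0,"z":0,"yaw":0},
  {"x":0,"y":0,"z":0,"yaw":0},
], claw=-0.3)

```text
clock: 1.28
tcp_pos: [0.4769, 0.1245, 0.271]
tool_rot: [2.508, 1.888, 0.001]
contact_force: [0.3, 0.2, 0.7]
finger_gap: 0.0554
```

Request:
jog_arm([
  {"x":-0.35,"y":0.3,"z":0,"yaw":0},
  {"x":0,"y":0,"z":0,"yaw":0},
])

```text
clock: 1.45
tcp_pos: [0.4743, 0.1268, 0.2725]
tool_rot: [2.509, 1.886, 0.003]
contact_force: [-0.7, 0.1, -0.6]
finger_gap: 0.0557
```

Run:
```python
from h import *
s=ctrl.sense();im=ctrl.grab_frame('wrist');cv2.imwrite('pics/w2.png',im)
print(s['clock'],s['tcp_pos'],s['tool_rot'])
for p in [(.4735,.1275,.094),(.4735,.1275,.052)]: print(proj('wrist',p,s).round(1))
r=R.from_rotvec(s['tool_rot']).as_matrix();print(np.array(s['tcp_pos'])+r[:,2]*.155, r[:,1])
```

```text
1.45 [0.47434316 0.12680312 0.27253827] [2.50909372 1.88576338 0.00287091]
[282.7 269.2]
[283.6 237.1]
[0.47483586 0.12661951 0.11753916] [ 0.96055549 -0.27806781  0.00338274]
```

View pics/w2.png

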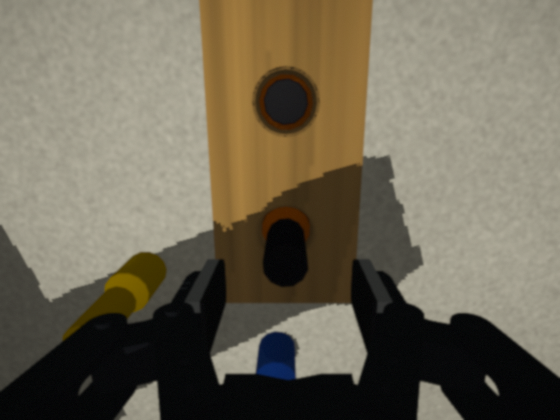

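Wrist view: cap top at about (286,264), centred between the finger pads at x≈220 and x≈355. I'll finish the descent with a small offset.

Request:
jog_arm([
  {"x":0,"y":0.2,"z":-1.5,"yaw":0},
  {"x":0,"y":0,"z":-1.5,"yaw":0},
  {"x":0,"y":0,"z":-0.8,"yaw":0},
  {"x":0,"y":0,"z":0,"yaw":0},
  {"x":0,"y":0,"z":0,"yaw":0},
])

```text
clock: 1.92
tcp_pos: [0.4779, 0.1292, 0.2395]
tool_rot: [2.503, 1.882, 0.02]
contact_force: [-0.8, 0.0, 0.5]
finger_gap: 0.0556
```

Request:
jog_arm([
  {"x":-0.2,"y":0,"z":-0.6,"yaw":0},
  {"x":0,"y":0,"z":0,"yaw":0},
  {"x":0,"y":0,"z":0,"yaw":0},
])

```text
clock: 2.17
tcp_pos: [0.4767, 0.1293, 0.235]
tool_rot: [2.502, 1.881, 0.023]
contact_force: [0.2, -0.1, 0.7]
finger_gap: 0.0552
```

Run:
```python
from h import *
s=ctrl.sense()
r=R.from_rotvec(s['tool_rot']).as_matrix();print(s['qd'],s['tcp_pos'],np.array(s['tcp_pos'])+r[:,2]*.155, r[:,1],r[:,2])
```

```text
[ 0.00116385 -0.00130118 -0.00889315 -0.00042302 -0.00165287 -0.0002927 ] [0.47665675 0.12929485 0.2349615 ] [0.47955627 0.12930206 0.07998862] [ 0.96054601 -0.27754069  0.01795877] [ 1.87065792e-02  4.64887392e-05 -9.99825016e-01]
```

Request:
jog_arm([
  {"x":-0.5,"y":0,"z":-0.3,"yaw":0},
  {"x":0,"y":0,"z":0,"yaw":0},
  {"x":0,"y":0,"z":0,"yaw":0},
])

```text
clock: 2.42
tcp_pos: [0.4714, 0.1293, 0.2324]
tool_rot: [2.501, 1.881, 0.025]
contact_force: [-0.2, -0.4, -1.0]
finger_gap: 0.0554
```

Run:
```python
from h import *
s=ctrl.sense()
r=R.from_rotvec(s['tool_rot']).as_matrix();print(np.array(s['tcp_pos'])+r[:,2]*.155, r[:,2])
cv2.imwrite('pics/w3.png',ctrl.grab_frame('wrist'))
```

```text
[0.47443039 0.12931499 0.07741925] [ 1.97610411e-02  1.14168706e-04 -9.99804725e-01]
```

View pics/w3.png

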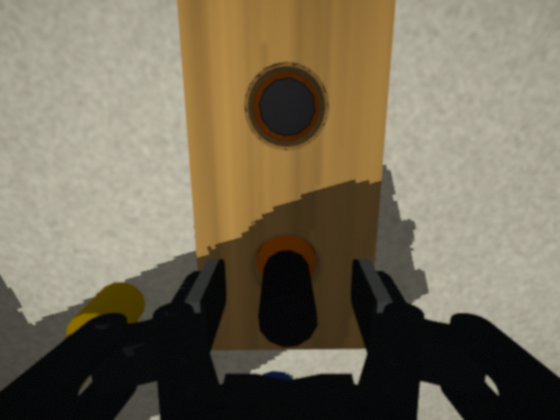

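The cap (288,300) sits centred between the pads. I'll close the gripper.

Request:
jog_arm([
  {"x":0,"y":0,"z":0,"yaw":0},
  {"x":0,"y":0,"z":0,"yaw":0},
  {"x":0,"y":0,"z":0,"yaw":0},
  {"x":0,"y":0,"z":0,"yaw":0},
  {"x":0,"y":0,"z":0,"yaw":0},
], claw=1, force=40)

```text
clock: 2.88
tcp_pos: [0.471, 0.1294, 0.2327]
tool_rot: [2.502, 1.882, 0.024]
contact_force: [-0.5, 0.5, 0.8]
finger_gap: 0.021
```

Request:
jog_arm([
  {"x":0,"y":0,"z":0,"yaw":0},
  {"x":0,"y":0,"z":0,"yaw":0},
  {"x":0,"y":0,"z":0,"yaw":0},
])

```text
clock: 3.13
tcp_pos: [0.471, 0.1294, 0.2327]
tool_rot: [2.502, 1.882, 0.024]
contact_force: [-0.1, -0.0, 1.7]
finger_gap: 0.0209
```

Request:
jog_arm([
  {"x":0,"y":0,"z":1,"yaw":0},
  {"x":0,"y":0,"z":1,"yaw":0},
  {"x":0,"y":0,"z":1,"yaw":0},
  {"x":0,"y":0,"z":0,"yaw":0},
  {"x":0,"y":0,"z":0,"yaw":0},
])

```text
clock: 3.55
tcp_pos: [0.4713, 0.1293, 0.2651]
tool_rot: [2.502, 1.881, 0.024]
contact_force: [-0.1, -0.4, 0.3]
finger_gap: 0.0212
```

Request:
jog_arm([
  {"x":0,"y":0,"z":1.5,"yaw":0},
  {"x":0,"y":0,"z":1.5,"yaw":0},
  {"x":0,"y":0,"z":1.5,"yaw":0},
  {"x":0,"y":0,"z":1.5,"yaw":0},
  {"x":0,"y":0,"z":1.5,"yaw":0},
])

```text
clock: 3.97
tcp_pos: [0.4688, 0.1288, 0.3386]
tool_rot: [2.505, 1.883, 0.012]
contact_force: [-0.0, -0.5, -1.2]
finger_gap: 0.0209
```

Request:
jog_arm([
  {"x":0,"y":0,"z":1,"yaw":0},
  {"x":0,"y":0,"z":0,"yaw":0},
  {"x":0,"y":0,"z":0,"yaw":0},
])

```text
clock: 4.22
tcp_pos: [0.4695, 0.1289, 0.351]
tool_rot: [2.504, 1.882, 0.017]
contact_force: [0.5, 0.3, -1.2]
finger_gap: 0.021
```

Run:
```python
from h import *
a=ctrl.grab_frame('side');b=ctrl.grab_frame('wrist')
cv2.imwrite('pics/l1.png',cv2.resize(np.hstack([a[100:380,100:400],b[100:380,100:460]]),(792,336)))
s=ctrl.sense();r=R.from_rotvec(s['tool_rot']).as_matrix();print(s['finger_gap'],s['contact_force'],np.array(s['tcp_pos'])+r[:,2]*.155, r[:,2])
```

```text
0.02129822107539116 [ 0.86198202  0.08474412 -0.3279304 ] [0.47142275 0.12874743 0.19553293] [ 1.33754932e-02 -9.67501509e-04 -9.99910076e-01]
```

View pics/l1.png

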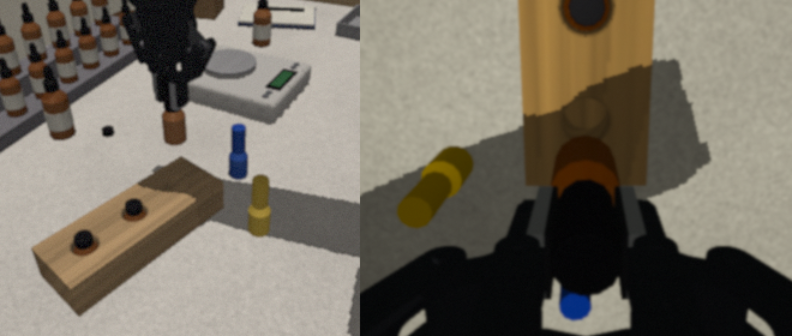

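The side view shows the bottle (175,125) held upright above the rack, with both low caps still in place. Now I'll carry it to the scale.

Request:
jog_arm([
  {"x":0.4,"y":-1.5,"z":0,"yaw":0},
  {"x":0.7,"y":-2.5,"z":0,"yaw":0},
  {"x":0.7,"y":-2.5,"z":0,"yaw":0},
  {"x":0.7,"y":-2.5,"z":0,"yaw":0},
  {"x":0.7,"y":-2.5,"z":0,"yaw":0},
])

```text
clock: 4.73
tcp_pos: [0.499, 0.0142, 0.3453]
tool_rot: [2.5, 1.9, 0.007]
contact_force: [-0.1, -0.7, -0.1]
finger_gap: 0.021
```

Request:
jog_arm([
  {"x":0.7,"y":-2.5,"z":0,"yaw":0},
  {"x":0.7,"y":-2.5,"z":0,"yaw":0},
  {"x":0.7,"y":-2.5,"z":0,"yaw":0},
  {"x":0.7,"y":-2.5,"z":0,"yaw":0},
  {"x":0.7,"y":-2.5,"z":0,"yaw":0},
])

```text
clock: 5.15
tcp_pos: [0.533, -0.1168, 0.3391]
tool_rot: [-2.496, -1.897, 0.002]
contact_force: [1.1, 0.4, -0.6]
finger_gap: 0.0208
```

Request:
jog_arm([
  {"x":0.8,"y":-2.5,"z":0.1,"yaw":0},
  {"x":0.8,"y":-2.5,"z":0.1,"yaw":0},
  {"x":0.8,"y":-2.2,"z":0.1,"yaw":0},
  {"x":0.6,"y":-1.5,"z":0,"yaw":0},
  {"x":0,"y":0,"z":0,"yaw":0},
])

```text
clock: 5.57
tcp_pos: [0.563, -0.2129, 0.3348]
tool_rot: [-2.497, -1.886, 0.009]
contact_force: [-0.3, 0.0, -0.9]
finger_gap: 0.0208
```

Request:
jog_arm([
  {"x":0,"y":0,"z":0,"yaw":0},
  {"x":0,"y":0,"z":0,"yaw":0},
])

```text
clock: 5.73
tcp_pos: [0.5623, -0.2131, 0.3322]
tool_rot: [-2.495, -1.881, 0.012]
contact_force: [-0.3, -0.2, -0.3]
finger_gap: 0.0205
```

Run:
```python
from h import *
s=ctrl.sense();r=R.from_rotvec(s['tool_rot']).as_matrix();print(s['finger_gap'],s['contact_force'],s['tcp_pos'],np.array(s['tcp_pos'])+r[:,2]*.155, r[:,2])
b=ctrl.grab_frame('wrist');a=ctrl.grab_frame('scene');c=ctrl.grab_frame('side')
cv2.imwrite('pics/p1.png',cv2.resize(np.hstack([a[150:320,70:250],c[50:220,200:380],b[0:420:1,:][::2,::2][:170]]),(795,212)))
cv2.imwrite('pics/p1w.png',b)
for p in [(.57,-.23,.058)]: print(proj('wrist',p,s),proj('scene',p),proj('side',p))
```

```text
0.020481502638190523 [-0.30730148 -0.18199811 -0.31803395] [ 0.56226003 -0.21307734  0.33217914] [ 0.55977091 -0.21169681  0.17720528] [-0.01605885  0.00890669 -0.99983138]
[309.82985911 231.30022161] [156.52098461 250.10586092] [290.44330648 149.85049691]
```

View pics/p1.png

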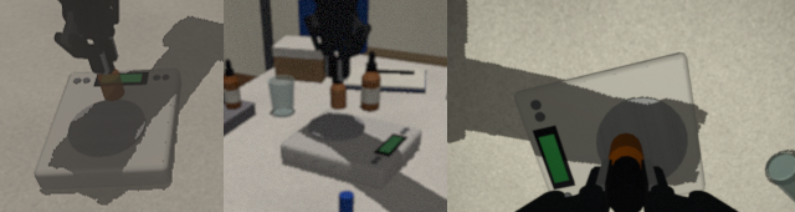

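View pics/p1w.png

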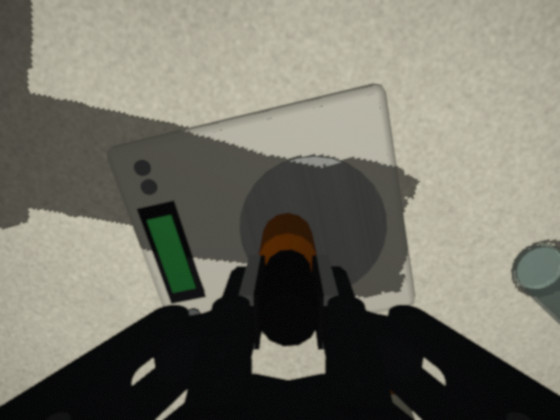

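Pan centre appears at about (313,225), predicted (310,231). The bottle is upright, just short of the centre. I'll centre it and lower partway.

Request:
jog_arm([
  {"x":0.5,"y":-0.9,"z":0,"yaw":0},
  {"x":0.5,"y":-0.9,"z":0,"yaw":0},
  {"x":0,"y":0,"z":-1,"yaw":0},
  {"x":0,"y":0,"z":-1,"yaw":0},
  {"x":0,"y":0,"z":0,"yaw":0},
])

```text
clock: 6.3
tcp_pos: [0.5738, -0.2298, 0.3125]
tool_rot: [-2.493, -1.889, 0.009]
contact_force: [-1.0, 0.4, -1.0]
finger_gap: 0.0212
```

Request:
jog_arm([
  {"x":0,"y":0,"z":0,"yaw":0},
  {"x":0,"y":0,"z":0,"yaw":0},
])

```text
clock: 6.47
tcp_pos: [0.5733, -0.2295, 0.3108]
tool_rot: [-2.491, -1.888, 0.011]
contact_force: [0.7, 0.2, -0.2]
finger_gap: 0.0211
```

Run:
```python
from h import *
s=ctrl.sense();r=R.from_rotvec(s['tool_rot']).as_matrix();print(s['finger_gap'],s['contact_force'],s['tcp_pos'],np.array(s['tcp_pos'])+r[:,2]*.155, r[:,2])
```

```text
0.021107967062066097 [ 0.71752569  0.18308913 -0.19069368] [ 0.57328118 -0.22951982  0.31077549] [ 0.57087841 -0.2281456   0.15580021] [-0.01550179  0.00886594 -0.99984053]
```

Request:
jog_arm([
  {"x":0,"y":0,"z":-0.6,"yaw":0},
  {"x":0,"y":0,"z":-0.6,"yaw":0},
  {"x":0,"y":0,"z":-0.5,"yaw":0},
  {"x":0,"y":0,"z":0,"yaw":0},
  {"x":0,"y":0,"z":0,"yaw":0},
])

```text
clock: 6.88
tcp_pos: [0.573, -0.229, 0.292]
tool_rot: [-2.49, -1.888, 0.011]
contact_force: [0.1, -1.0, -0.6]
finger_gap: 0.0208
```

Run:
```python
from h import *
s=ctrl.sense();r=R.from_rotvec(s['tool_rot']).as_matrix();print(s['finger_gap'],s['contact_force'],s['tcp_pos'],np.array(s['tcp_pos'])+r[:,2]*.155, r[:,2])
a=ctrl.grab_frame('scene');c=ctrl.grab_frame('side')
cv2.imwrite('pics/p2.png',cv2.resize(np.hstack([a[180:300,90:230],c[80:200,230:370]]),(784,336)))
```

```text
0.020817852133698564 [ 0.06849065 -1.03618154 -0.64880107] [ 0.57298864 -0.22903363  0.29195932] [ 0.57053594 -0.22761212  0.13698525] [-0.01582384  0.00917103 -0.99983274]
```

View pics/p2.png

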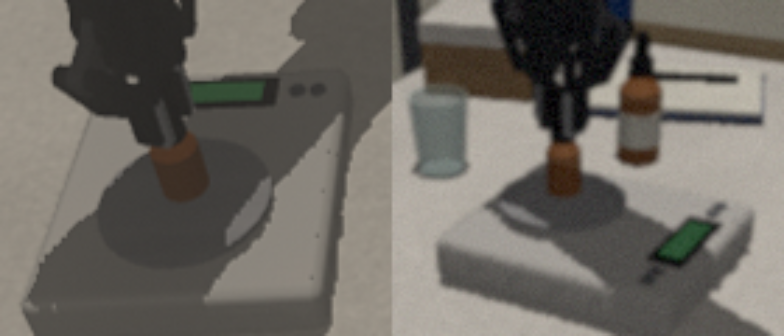

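The bottle hovers over the middle of the pan, about 7 mm up. I'll lower it in small steps until it touches.

Request:
jog_arm([
  {"x":0,"y":0,"z":-0.2,"yaw":0},
  {"x":0,"y":0,"z":-0.2,"yaw":0},
  {"x":0,"y":0,"z":0,"yaw":0},
  {"x":0,"y":0,"z":0,"yaw":0},
])

```text
clock: 7.32
tcp_pos: [0.5733, -0.2292, 0.2886]
tool_rot: [-2.491, -1.889, 0.01]
contact_force: [-0.0, 0.2, -0.6]
finger_gap: 0.0211
```

Request:
jog_arm([
  {"x":0,"y":0,"z":-0.1,"yaw":0},
  {"x":0,"y":0,"z":0,"yaw":0},
  {"x":0,"y":0,"z":0,"yaw":0},
])

```text
clock: 7.57
tcp_pos: [0.5734, -0.2293, 0.2877]
tool_rot: [-2.491, -1.889, 0.01]
contact_force: [0.3, 0.8, -2.2]
finger_gap: 0.0206
```

Request:
jog_arm([
  {"x":0,"y":0,"z":-0.1,"yaw":0},
  {"x":0,"y":0,"z":-0.1,"yaw":0},
  {"x":0,"y":0,"z":0,"yaw":0},
  {"x":0,"y":0,"z":0,"yaw":0},
])

```text
clock: 7.9
tcp_pos: [0.5735, -0.2293, 0.2856]
tool_rot: [-2.492, -1.889, 0.009]
contact_force: [-0.8, -0.9, -1.2]
finger_gap: 0.0209
```

Request:
jog_arm([
  {"x":0,"y":0,"z":-0.1,"yaw":0},
  {"x":0,"y":0,"z":0,"yaw":0},
  {"x":0,"y":0,"z":0,"yaw":0},
])

```text
clock: 8.15
tcp_pos: [0.5736, -0.2294, 0.285]
tool_rot: [-2.492, -1.89, 0.009]
contact_force: [-0.3, -0.2, -1.2]
finger_gap: 0.0211
```

Request:
jog_arm([
  {"x":0,"y":0,"z":-0.1,"yaw":0},
  {"x":0,"y":0,"z":0,"yaw":0},
  {"x":0,"y":0,"z":0,"yaw":0},
])

```text
clock: 8.4
tcp_pos: [0.5737, -0.2294, 0.2852]
tool_rot: [-2.493, -1.89, 0.009]
contact_force: [1.2, -0.5, -0.8]
finger_gap: 0.0213
```

Request:
jog_arm([
  {"x":0,"y":0,"z":-0.1,"yaw":0},
  {"x":0,"y":0,"z":0,"yaw":0},
  {"x":0,"y":0,"z":0,"yaw":0},
])

```text
clock: 8.65
tcp_pos: [0.5738, -0.2295, 0.2849]
tool_rot: [-2.494, -1.891, 0.008]
contact_force: [-0.1, 1.0, -0.1]
finger_gap: 0.0209
```

Request:
jog_arm([
  {"x":0,"y":0,"z":-0.2,"yaw":0},
  {"x":0,"y":0,"z":0,"yaw":0},
  {"x":0,"y":0,"z":0,"yaw":0},
])

```text
clock: 8.9
tcp_pos: [0.5739, -0.2296, 0.2854]
tool_rot: [-2.495, -1.892, 0.008]
contact_force: [0.8, -0.8, -0.3]
finger_gap: 0.0208
```

Run:
```python
from h import *
s=ctrl.sense();r=R.from_rotvec(s['tool_rot']).as_matrix();print(s['finger_gap'],s['contact_force'],s['tcp_pos'],np.array(s['tcp_pos'])+r[:,2]*.155, r[:,2])
a=ctrl.grab_frame('scene');c=ctrl.grab_frame('side')
cv2.imwrite('pics/p3.png',cv2.resize(np.hstack([a[180:300,90:230],c[80:200,230:370]]),(784,336)))
```

```text
0.020836826952009058 [ 0.80748819 -0.81113356 -0.28131987] [ 0.5739211  -0.22962977  0.28541227] [ 0.5723831  -0.22886237  0.1304218 ] [-0.00992258  0.00495101 -0.99993851]
```

View pics/p3.png

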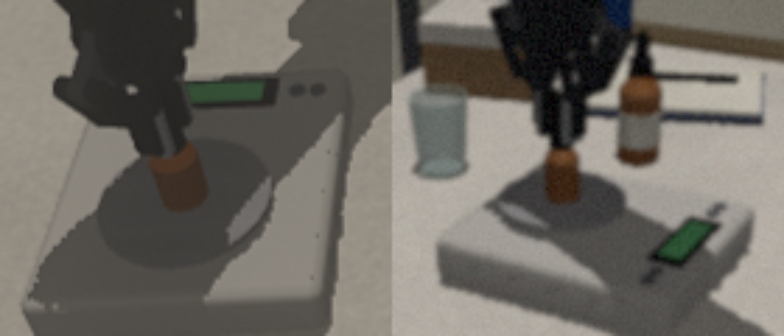

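Request:
jog_arm([
  {"x":0,"y":0,"z":-0.3,"yaw":0},
  {"x":0,"y":0,"z":0,"yaw":0},
  {"x":0,"y":0,"z":0,"yaw":0},
])

```text
clock: 9.25
tcp_pos: [0.5741, -0.2299, 0.2857]
tool_rot: [-2.497, -1.894, 0.007]
contact_force: [0.5, 0.5, -1.2]
finger_gap: 0.0212
```

It goes no lower at the expected height (0.285), so the bottle is on the pan. I'll open the gripper.

Request:
jog_arm([
  {"x":0,"y":0,"z":0,"yaw":0},
  {"x":0,"y":0,"z":0,"yaw":0},
  {"x":0,"y":0,"z":0,"yaw":0},
  {"x":0,"y":0,"z":0,"yaw":0},
  {"x":0,"y":0,"z":0,"yaw":0},
], claw=-0.3)

```text
clock: 9.67
tcp_pos: [0.5739, -0.2297, 0.2835]
tool_rot: [-2.496, -1.892, 0.009]
contact_force: [0.7, 0.5, -0.7]
finger_gap: 0.0556
```

Run:
```python
from h import *
s=ctrl.sense();r=R.from_rotvec(s['tool_rot']).as_matrix();print(s['finger_gap'],s['contact_force'],np.array(s['tcp_pos'])+r[:,2]*.155, r[:,2])
c=ctrl.grab_frame('side');b=ctrl.grab_frame('wrist')
cv2.imwrite('pics/p4.png',cv2.resize(np.hstack([c[80:200,230:370],b[::3,::3][:120]]),(784,294)))
```

```text
0.05562088974996919 [ 0.71576108  0.4856821  -0.69544327] [ 0.57227478 -0.22904993  0.12849307] [-0.01033176  0.00441897 -0.99993686]
```

View pics/p4.png

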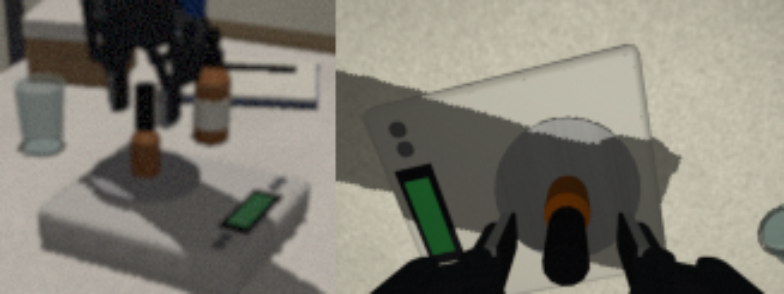

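The bottle stands free and upright between the opened fingers. I'll retreat straight up.

Request:
jog_arm([
  {"x":0,"y":0,"z":1,"yaw":0},
  {"x":0,"y":0,"z":1,"yaw":0},
  {"x":0,"y":0,"z":1,"yaw":0},
  {"x":0,"y":0,"z":1.5,"yaw":0},
  {"x":0,"y":0,"z":1.5,"yaw":0},
])

```text
clock: 10.18
tcp_pos: [0.5727, -0.2291, 0.3455]
tool_rot: [-2.491, -1.889, 0.012]
contact_force: [0.7, 0.4, -0.0]
finger_gap: 0.0557
```

Request:
jog_arm([
  {"x":0,"y":0,"z":2,"yaw":0},
  {"x":0,"y":0,"z":2,"yaw":0},
  {"x":0,"y":0,"z":2,"yaw":0},
  {"x":0,"y":0,"z":0,"yaw":0},
  {"x":0,"y":0,"z":0,"yaw":0},
])

```text
clock: 10.6
tcp_pos: [0.5731, -0.2293, 0.4188]
tool_rot: [-2.5, -1.896, 0.005]
contact_force: [-0.0, 1.0, -0.7]
finger_gap: 0.0556
```

Run:
```python
from h import *
a=ctrl.grab_frame('scene');c=ctrl.grab_frame('side');s=ctrl.sense()
print(s['clock'],s['tcp_pos'],s['contact_force'])
cv2.imwrite('pics/f.png',np.vstack([cv2.resize(a[160:310,80:450],(740,300)),cv2.resize(c[80:340,120:400],(320,297))[:, :].copy() if 0 else cv2.copyMakeBorder(cv2.resize(c[80:340,120:400],(320,297)),0,0,0,420,0)]))
U=[]
for n,im,b in [('scene',a,(125,170,185,270)),('side',c,(270,90,315,165))]:
    x0,y0,x1,y1=b;q=im[y0:y1,x0:x1].astype(int);m=((q[...,2]-q[...,0])>22).astype(np.uint8)
    k,l,st,ce=cv2.connectedComponentsWithStats(m);i=1+st[1:,4].argmax();u=ce[i]+[x0,y0];U.append(u);print(n,st[i],u,onplane(n,u,.081))
print('glass',tri(['scene','side'],U))
for n,im,b in [('scene',a,(325,178,440,245)),('side',c,(130,220,290,350))]:
    x0,y0,x1,y1=b;k,l,st,ce=cv2.connectedComponentsWithStats((im[y0:y1,x0:x1].max(2)<38).astype(np.uint8))
    print(n,[(ce[i]+[x0,y0]).round(1) for i in range(1,k) if st[i,4]>40])
```

```text
10.7 [ 0.5730671  -0.22925426  0.41796368] [-0.04592225 -0.47045353  0.49667043]
scene [ 18  61  17  25 172] [151.54651163 241.74418605] [ 0.57085254 -0.23366463  0.081     ]
side [  0   3  16  23 237] [276.7257384  105.11814346] [ 0.71276075 -0.43307278  0.081     ]
glass [ 0.61577155 -0.22453794  0.14727422]
scene [array([376.4, 205.2]), array([413.6, 209.4])]
side [array([211.1, 272.7]), array([169.2, 299.7])]
```

View pics/f.png

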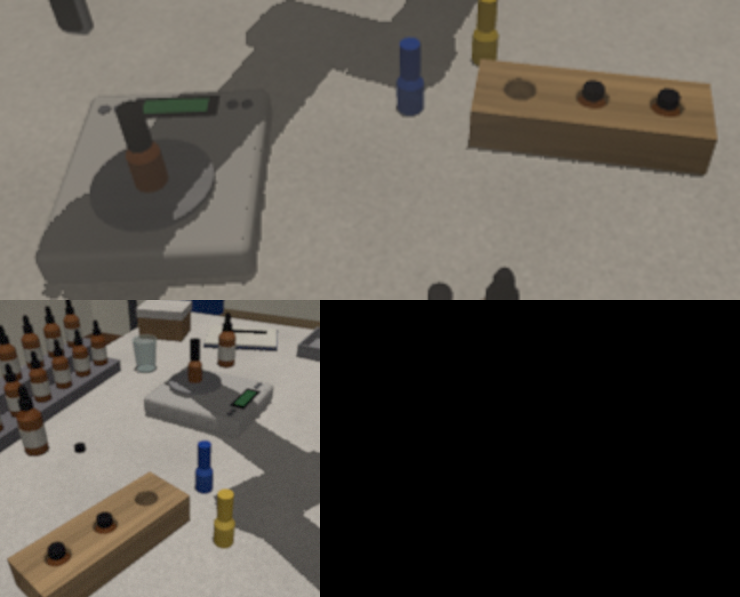

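The bottle stands upright on the pan and the low caps are where they were, within 0.2 px. The side-view glass blob was a different bottle, so I'll recheck that one view and then hand in.

Run:
```python
from h import *
c=ctrl.grab_frame('side');x0,y0,x1,y1=278,120,302,165
q=c[y0:y1,x0:x1].astype(int);m=((q[...,2]-q[...,0])>22).astype(np.uint8)
k,l,st,ce=cv2.connectedComponentsWithStats(m);i=1+st[1:,4].argmax();u=ce[i]+[x0,y0]
print(st[i],u,onplane('side',u,.081),tri(['scene','side'],[(151.5,241.7),u]))
s=ctrl.sense();print(np.abs(s['qd']).max())
ctrl.sign_off()
```

```text
[  6  13  13  20 215] [290.21395349 141.96744186] [ 0.56783794 -0.22459234  0.081     ] [ 0.57053536 -0.2330356   0.07859414]
0.016441070761226254
the job is handed in; nothing more can be done
```

The tall-capped bottle is standing upright near the middle of the scale's pan, and the job was handed in at about 10.8 s of the 42 s allowed. I gripped it by its cap, lifted it straight out of the rack's end pocket, carried it upright and lowered it until it would go no lower. Then I opened the fingers and raised the arm clear.

**Last checks:**
- **Position:** both views together put the bottle at about (0.571, -0.233), against a pan centre of about (0.570, -0.230). That is roughly 3 mm off, where 30 mm is allowed.
- **Height:** the glass centre measured 0.079 m, where 0.081 m is expected for a bottle standing on the pan.
- **Low-capped bottles:** their caps are within 0.2 pixel of where they started in both views.
- **Robot:** the gripper was well above the bottle and touching nothing.

**What failed or disagreed:**
- **Wrong bottle in one check:** the first side-view check picked up a background bottle by mistake, so I repeated it with a tighter window before handing in.
- **Spread between views:** the single-view positions differed by up to about 9 mm (side view versus scene view).
- **Touchdown:** the force reading showed no clear contact. I judged it from the height where the arm stopped going down and from the pictures.
- **No verdict:** the hand-in reports no result, so I can't confirm how it was judged.

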